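# Third hand for a drawer front

## Task

Be the third hand for someone about to screw a small bedside drawer: pick up the loose plywood drawer front and stand it upright on the assembly jig's base board, knob side away from the fence, centred on the sprung fence bar and flat against it. Push it against the fence with a steady force of about 10 newtons for at least two seconds, never jamming the fence to the end of its travel, and finish while still holding it pressed there with the gripper. Leave the other things on the nightstand alone.

Things in the scene. Friction and masses are not known exactly. Their poses are not given: they have to be found in the camera images.
- panel: loose plywood drawer front standing on its long edge: 18 mm thick (x), 120 wide (y), 80 high (z), about 0.13 kg. Origin: centre of its underside. Flat back towards its +x (face at x = +9 mm); a round dark knob, 16 mm across, 20 mm long, sticks out to its -x, axis 24 mm above the underside. Can be pinched across its thickness near the top, above knob and fence.
- knob (a point): end of the drawer front's knob: 29 mm from the panel's origin along its -x, 24 mm above its underside
- jig: fixed wooden assembly jig: base board 150 (x) by 170 (y) by 12 mm, origin at the centre of its underside, board top at z = 12 mm. Its x axis is the pressing direction, roughly away from the robot. Fixed back block at x = 58 to 72 mm, 150 mm long, top at z = 40 mm. Free board in front of the fence: x = -75 to +10 mm. A part pressed down on the board drags on it, and a wrist sensor feels that too.
- fence: the jig's sprung fence: wooden bar 120 long (y), 16 thick (x), top 32 mm above the board, on two guide rods. Origin: middle of its front face at board-top level; axes as the jig's; the part goes on its -x side. At rest at x = 10 mm in the jig's frame; slides back along jig +x up to 28 mm against a spring of 0.8 N/mm without preload (10 N at 12.5 mm), springs forward if let go.
- tumbler: stainless steel tumbler, 72 mm across, 100 mm high, bystander; origin at the centre of its underside
- case: closed spectacle case, 62 x 155 x 38 mm, bystander; origin at the centre of its underside
- figurine: small white ceramic elephant-headed figurine, 64 mm across, 92 mm high, bystander; origin at the centre of its underside
- organiser: flat steel pill organiser with four lids, 50 x 130 x 24 mm, bystander; origin at the centre of its underside
Mind the look-alikes: they are no part of the job. Leave any turquoise look-alike of the jig alone.

How it is judged:
By the outcome, as a careful person would: the job done as asked, in the order asked, and still so for the second after the job is handed in, while the arm keeps its last pose, push and grip.
It also fails if it takes over 48 s, if anything falls off the work surface, if the arm or the gripper's body presses on something with over 40 N, if the wrist force passes 120 N, or if a joint passes its speed limit or range.

## Robot

A 6-joint arm with a two-finger parallel gripper is mounted at the origin on the work surface. World frame = base frame: x ahead of the robot, y to its left, z up, the work surface at z = 0. Lengths are in m, angles in rad, forces in N, time in s.
With the tool pointing down it reaches from about 0.4 to 0.825 m from the base axis. Payload 7 kg.
Tool frame: the origin (TCP) lies between the finger pads; the fingertips stand 11 mm ahead of it and the grasp point (between the pads) lies 8 mm behind it (arm.tips_ahead is the distance from the TCP to the fingertips, in m); z points along the fingers, x is the direction in which the jaws open and shut, and the axes are right-handed (so a half turn about z gives the same grasp; the last joint's range is limited). The gripper opens to 88 mm and grips with 3 to 60 N. Pads are 19 mm wide; open, the fingers measure 130 mm over their backs; the gripper's body (78 mm by 193 mm) begins 47 mm behind the grasp point.
Start: joints at [-1.038, 0.359, 0.012, 0, -1.224, -0.288], TCP at [0.164, -0.655, 0.238] pointing down, gripper open.
Joint ranges: [-3.07, 3.07], [-1.43, 2.12], [-1.02, 1.25], [-3.03, 1.67], [-3.05, -0], [-3.03, 3.03]. Speed limits (rad/s): [2.39, 2.39, 3.01, 3.14, 3.14, 3.14].

## Interface

Orientations are given as [roll, pitch, yaw] about the fixed x, y, z axes, in that order (R = Rz(yaw) Ry(pitch) Rx(roll)).
In Python, from station import arm, optics, finder gives the robot as it stands. The module is installed in compiled form; this text tells all that it offers.
- The arm moves only by the tool apply_moves, never from a script. Its argument "increments" is one flat list of numbers, 6 for each row, row after row: the shift along the world's x, y, z in m, then the turn, a rotation vector about the world's x, y, z in rad. In form: [tx, ty, tz, rx, ry, rz, tx, ty, tz, rx, ry, rz, ...]. A call has 1 to 20 rows; each row shifts and turns the pose as measured when the row begins; what a row does not reach is not made up. A row lasts 1/12 s, in which the tool goes at most 41.7 mm and 7.16 degrees, less where a joint would pass 70% of its speed; a pose out of reach is approached as far as the arm can. A call with a gripper value outside its range is refused whole. "hand" is the closure, from 0 (fully open) to 1 (shut), set as the call begins (left out, the last holds). The fingers move at their own pace and stop on an object; "force" is the grip in N (left out, the last holds). Time passes only in rows, so rows that do not move let the fingers close. It gives the time, the measured TCP pose, the force and the opening at its end, in the units of the state.
- arm.get_state(): the state, without advancing time (a new reading comes with each control period).
- optics.grab_frame(name): name is "side" or "top" or "wrist"; returns the picture (400x640x3 uint8, red, green, blue); there is no depth.
- optics.camera_model(name): a dict with "fx", "fy", "cx", "cy" (pixels), "world_to_cam" (4x4, takes a point from world to camera coordinates); the wrist camera has in their place "T_tool_cam" (4x4, takes a point from camera to tool coordinates, whose origin is the TCP and whose axes are the tool frame's). Camera axes: x right, y up, looking along -z (the intrinsics and any distortion apply to the point x, -y, -z); pixel columns grow to the right and rows downward; lengths in m; the calibration is good to about 2 mm. A picture is of the moment at which its call begins: read the wrist's pose just before it. camera_model takes no time and is no camera call.
- arm.job_done(): hands the job in, once; it reports no verdict.
Trained networks look in the newest picture that a camera, given by its name, has taken for a name from the list of things; names that differ only in an ending like _2 or _b are one class to them, and where a whole thing is asked for, a point or a joint stands for the part that bears it (a point fixed in the world has none). Each returns a list of dicts, best first, with "conf" (0 to 1); they miss things now and then, are a little off and sometimes report something else, mostly with a low value. They report only what shows in the picture. A call takes as long as a camera call. They do not tell look-alikes from the thing itself.
- finder.find_in(camera, name): "box" ([left, top, right, bottom] in pixels, round what is visible of it).
- finder.landmark_of(camera, name): "point" ([column, row] in pixels: a listed point, or the origin of a listed thing).
The state is a dict: "t": time; "q": joint angles; "qd": joint speeds; "joint_efforts": joint torques, N m; "eef_pos": TCP position; "ee_rot": TCP orientation; "force": force on the tool from outside, world axes, zero at the start; "moment": the same for the moment, N m; "width": finger opening in m.
Only numpy, scipy, OpenCV 4.12 (cv2) and the standard library are available. Lean on these libraries where they do the work, as an engineer would, in place of code of your own. Each camera call takes 0.05 s, during which the arm holds its last target. There are 200 camera calls.

## Working session

There is one attempt and no reset: what is moved stays moved. The work goes in short steps, Python scripts to look and compute and a tool call to move; the robot and the scene stay as the last step left them, time stands still between calls to the robot, and variables do not carry over. Pictures are saved under pics/ and viewed, about 8 in all and at most 12, crops included, and the job is handed in when it is done.

Besides the shell and the picture viewer there is one more tool, called after ">>>" as name(argument=value, ...), one argument or row to a line, values as JSON. apply_moves: Moves the arm, as the interface text tells. Its arguments: {"type":"object","properties":{"increments":{"type":"array"},"hand":{"type":"number"},"force":{"type":"number"}},"required":["increments"]}

```bash
mkdir -p pics; cat > h.py <<'E'
import numpy as np, cv2
from station import arm, optics, finder
from scipy.spatial.transform import Rotation as R
def w2c(name,st=None):
    m=optics.camera_model(name)
    if name!='wrist': return m,np.array(m['world_to_cam'])
    T=np.eye(4);T[:3,:3]=R.from_euler('xyz',st['ee_rot']).as_matrix();T[:3,3]=st['eef_pos']
    return m,np.linalg.inv(T@np.array(m['T_tool_cam']))
def proj(name,P,st=None):
    m,W=w2c(name,st);p=(W[:3,:3]@np.atleast_2d(P).T).T+W[:3,3]
    return np.c_[m['fx']*p[:,0]/-p[:,2]+m['cx'],m['fy']*-p[:,1]/-p[:,2]+m['cy']]
def back(name,px,z,st=None):
    m,W=w2c(name,st);C=np.linalg.inv(W)
    d=C[:3,:3]@np.array([(px[0]-m['cx'])/m['fx'],-(px[1]-m['cy'])/m['fy'],-1]);o=C[:3,3]
    return o+d*(z-o[2])/d[2]
E
python3 - <<'E'
from h import *
print(arm.get_state())
for n in ['side','top']:
    print({k:v for k,v in optics.camera_model(n).items()})
    f=optics.grab_frame(n); cv2.imwrite(f'pics/{n}1.png',f[:,:,::-1])
    for o in ['panel','knob','jig','fence']:
        for d in finder.landmark_of(n,o)[:3]: print(n,o,d,back(n,d['point'],{'knob':.024,'fence':.012}.get(o,0)).round(3))
print(optics.camera_model('wrist'))
E
```

```text
{'t': 0.0, 'q': array([-1.03792922e+00,  3.59398612e-01,  1.10503431e-02, -3.44423889e-04,
       -1.22409672e+00, -2.88101745e-01]), 'qd': array([ 0.00147783,  0.00036773,  0.00032734, -0.00109241, -0.00106349,
       -0.00047701]), 'joint_efforts': array([-7.30754782e-04, -5.82714629e+01,  2.93044639e+01,  6.99710861e+00,
        6.94994713e-03, -2.15672098e-04]), 'eef_pos': array([ 0.16343021, -0.65442733,  0.23661241]), 'ee_rot': array([-3.14143460e+00, -1.67271362e-03,  1.81544426e+00]), 'force': array([ 0.08824086, -0.37136138,  1.0217124 ]), 'moment': array([-0.02880012, -0.05078111, -0.02915499]), 'width': 0.08728637836592891}
{'fx': 366.87725451365793, 'fy': 366.87725451365793, 'cx': 320.14314839408837, 'cy': 196.3873591789948, 'world_to_cam': array([[-0.95003178, -0.31191635,  0.01215733,  0.46178772],
       [ 0.21217605, -0.61669714,  0.75806725, -0.14636679],
       [-0.22895618,  0.72276748,  0.65206306, -0.94457301],
       [ 0.        ,  0.        ,  0.        ,  1.        ]])}
side panel {'point': [311.5, 248.6], 'conf': 0.88} [0.463 0.141 0.   ]
side panel {'point':
[... 1238 characters left out ...]
.66} [ 0.469 -0.38   0.   ]
top fence {'point': [162.8, 186.0], 'conf': 0.97} [0.487 0.381 0.012]
top fence {'point': [367.6, 190.4], 'conf': 0.94} [ 0.488 -0.128  0.012]
top fence {'point': [465.7, 194.6], 'conf': 0.9} [ 0.484 -0.372  0.012]
{'fx': 321.3436275582706, 'fy': 321.3436275582706, 'cx': 318.9289166183799, 'cy': 203.49948946057802, 'T_tool_cam': array([[ 9.99999816e-01,  5.18925606e-04, -3.14293818e-04,
        -7.35279425e-04],
       [ 4.19030384e-04, -9.65411253e-01, -2.60731544e-01,
        -7.11559600e-02],
       [-4.38723063e-04,  2.60731364e-01, -9.65411292e-01,
        -1.46458975e-01],
       [ 0.00000000e+00,  0.00000000e+00,  0.00000000e+00,
         1.00000000e+00]])}
```

View pics/top1.png

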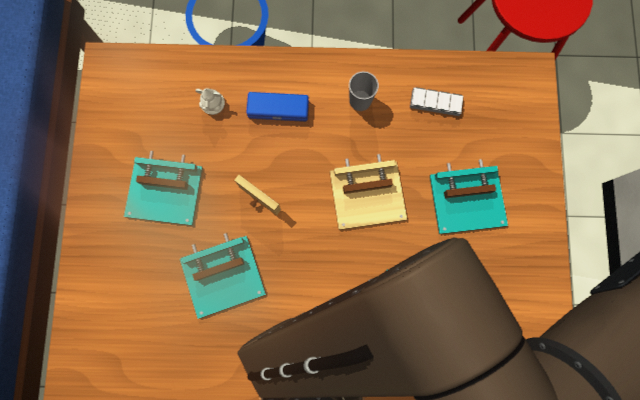

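View pics/side1.png

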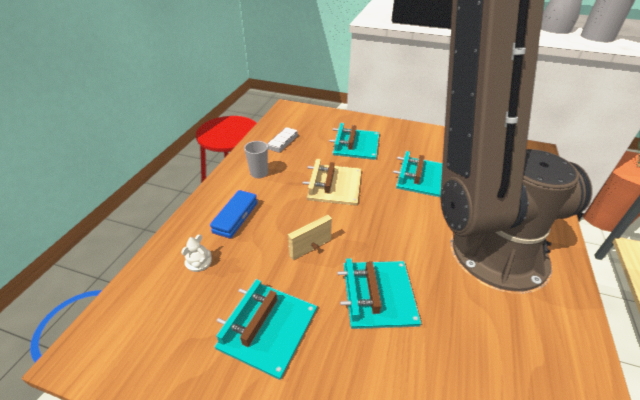

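The pale wooden jig is at top px (368,195), and the others are turquoise. The panel is at (257,194) with its knob towards lower left (252,204). I'll fly past the jig and look at it with the wrist camera.

>>> apply_moves(
  increments=[0.029, 0.025, 0.006, 0, 0, 0.04, 0.029, 0.025, 0.006, 0, 0, 0.04, 0.029, 0.025, 0.006, 0, 0, 0.04, 0.029, 0.025, 0.006, 0, 0, 0.04, 0.029, 0.025, 0.006, 0, 0, 0.04, 0.029, 0.025, 0.006, 0, 0, 0.04, 0.029, 0.025, 0.006, 0, 0, 0.04, 0.029, 0.025, 0.006, 0, 0, 0.04, 0.029, 0.025, 0.006, 0, 0, 0.04, 0.029, 0.025, 0.006, 0, 0, 0.04, 0, 0.04, 0, 0, 0, 0.04, 0, 0.04, 0, 0, 0, 0.04, 0, 0.04, 0, 0, 0, 0.04, 0, 0.04, 0, 0, 0, 0.04, 0, 0.04, 0, 0, 0, 0.04, 0, 0.02, 0, 0, 0, 0.04, 0, 0, 0, 0, 0, 0, 0, 0, 0, 0, 0, 0],
  hand=0.3,
)

```text
t: 2.0
eef_pos: [0.4619, -0.1616, 0.2989]
ee_rot: [3.14, 0.002, 2.484]
force: [-0.3, -1.2, -0.0]
width: 0.0615
```

```bash
python3 - <<'E'
from h import *
st=arm.get_state(); print(st['t'],st['eef_pos'],st['ee_rot'],st['q'],st['width'],st['force'])
f=optics.grab_frame('wrist'); cv2.imwrite('pics/w1.png',f[:,:,::-1])
for o in ['panel','knob','jig','fence']:
    for d in finder.landmark_of('wrist',o)[:3]: print(o,d,back('wrist',d['point'],{'knob':.024,'fence':.012}.get(o,0),st).round(4))
np.save('st1.npy',st,allow_pickle=True)
E
```

```text
2.0 [ 0.46194033 -0.16156473  0.29894021] [3.13976226e+00 1.62995184e-03 2.48437463e+00] [ 6.60297368e-02  9.45365527e-03 -2.84531310e-01 -3.06813248e-04
 -1.27437807e+00 -7.23157003e-01] 0.06153688426637468 [-0.31873188 -1.159016   -0.03047872]
panel {'point': [109.8, 202.1], 'conf': 0.28} [ 0.7289 -0.3075  0.    ]
jig {'point': [207.7, 40.3], 'conf': 0.74} [ 0.4731 -0.3772  0.    ]
fence {'point': [316.2, 201.0], 'conf': 0.84} [ 0.4913 -0.1302  0.012 ]
fence {'point': [198.7, 43.5], 'conf': 0.57} [ 0.4829 -0.377   0.012 ]
```

View pics/w1.png

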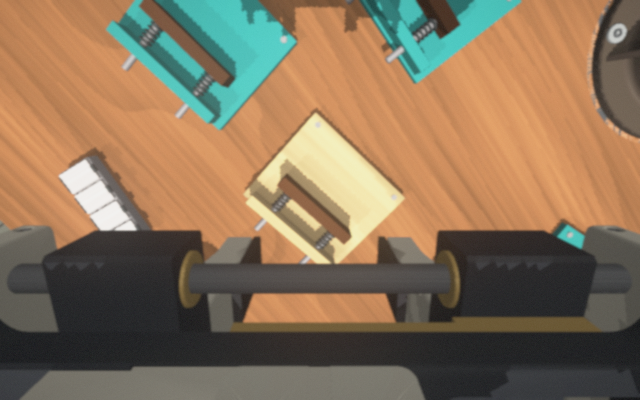

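Wrist view: wooden jig with front board corners near (317,112) and (405,197), and the dark fence bar from about (285,178) to (350,240). I'll fit the pose.

```bash
python3 - <<'E'
from h import *
st=np.load('st1.npy',allow_pickle=True).item()
A=back('wrist',(317,112),.012,st);B=back('wrist',(404.5,197.5),.012,st)
print(A,B,np.linalg.norm(A-B))
F=back('wrist',(316.2,201),.012,st)
y=(B-A)/np.linalg.norm(B-A); yaw=np.arctan2(-y[0],y[1]); x=np.array([np.cos(yaw),np.sin(yaw),0])
o=(A+B)/2+.075*x; print('yaw',yaw,'jig o',o,'fence from edge',o+.01*x,'fence net',F)
im=cv2.imread('pics/w1.png')
M=np.c_[x,[-x[1],x[0],0],[0,0,1]]
def dr(img,cam,s,st=None):
    for P in ([[-75,-85,12],[75,-85,12],[75,85,12],[-75,85,12]],[[10,-60,44],[26,-60,44],[26,60,44],[10,60,44]],[[58,-75,40],[72,-75,40],[72,75,40],[58,75,40]]):
        q=proj(cam,(M@(np.array(P)/1000.).T).T+np.r_[o[:2],0],st)
        cv2.polylines(img,[np.int32(q*s*8)],True,(0,0,255),1,cv2.LINE_AA,3)
im=cv2.resize(im,None,fx=3,fy=3); dr(im,'wrist',3,st)
t=cv2.resize(cv2.imread('pics/top1.png'),None,fx=3,fy=3); dr(t,'top',3)
cv2.imwrite('pics/ov.png',np.hstack([im[300:850,640:1300][:, :400+260],t[420:720,960:1260].copy().repeat(1,0) if 0 else cv2.copyMakeBorder(t[450:720,980:1240][:, :140],0,280,0,0,0)])[:,:800])
E
```

```text
[ 0.41727292 -0.22389574  0.012     ] [ 0.39103185 -0.05921286  0.012     ] 0.16676044515111071
yaw 0.15801462363708796 jig o [ 0.47821801 -0.12975246  0.012     ] fence from edge [ 0.48809343 -0.12817888  0.012     ] fence net [ 0.49127001 -0.13021806  0.012     ]
```

View pics/ov.png

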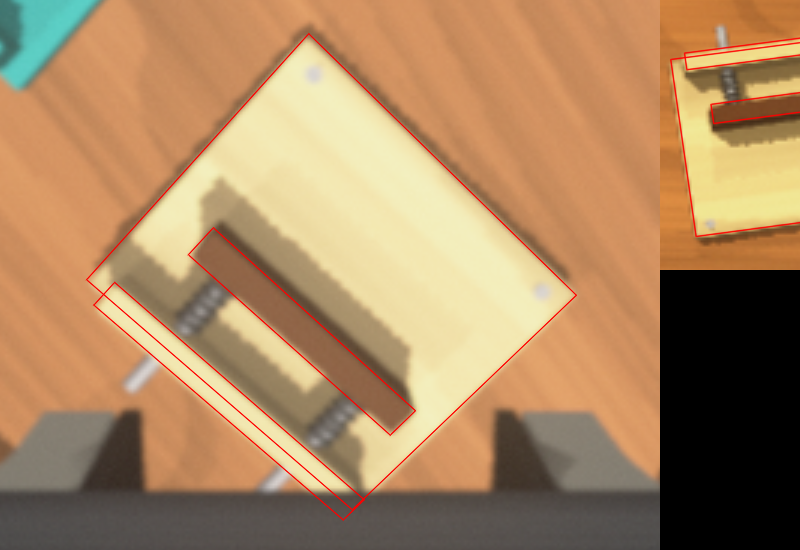

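The overlay matches to about 1 mm: fence bar, back block and board all align. Next is the panel.

>>> apply_moves(
  increments=[0.004, 0.038, -0.004, 0, 0, 0, 0.004, 0.038, -0.004, 0, 0, 0, 0.004, 0.038, -0.004, 0, 0, 0, 0.004, 0.038, -0.004, 0, 0, 0, 0.004, 0.038, -0.004, 0, 0, 0, 0.004, 0.038, -0.004, 0, 0, 0, 0.004, 0.038, -0.004, 0, 0, 0, 0.004, 0.038, -0.004, 0, 0, 0, 0.002, 0.02, 0, 0, 0, 0, 0, 0, 0, 0, 0, 0, 0, 0, 0, 0, 0, 0],
)

```text
t: 3.17
eef_pos: [0.4984, 0.1634, 0.2619]
ee_rot: [-3.136, 0.001, 2.451]
force: [-0.0, 1.1, -0.2]
width: 0.0612
```

```bash
python3 - <<'E'
from h import *
st=arm.get_state(); print(st['t'],st['eef_pos'],st['ee_rot'],st['q'],st['force'])
f=optics.grab_frame('wrist'); 
for o in ['panel','knob']:
    for d in finder.landmark_of('wrist',o)[:3]: print(o,d,back('wrist',d['point'],{'knob':.024,'fence':.012}.get(o,0),st).round(4))
    for d in finder.find_in('wrist',o)[:2]: print(o,d)
np.save('st2.npy',st,allow_pickle=True)
cv2.imwrite('pics/w2.png',f[:,:,::-1])
E
```

```text
3.1667 [0.49840424 0.16341246 0.261907  ] [-3.13621557e+00  9.36537276e-04  2.45070503e+00] [ 0.69262859  0.09647454 -0.2767268   0.00205922 -1.20270439 -1.38426462] [-0.04088881  1.11739905 -0.17736336]
panel {'point': [328.6, 145.3], 'conf': 0.76} [0.4649 0.1418 0.    ]
panel {'box': [316.8, 88.8, 354.9, 208.1], 'conf': 0.96}
knob {'point': [352.6, 142.6], 'conf': 0.65} [0.4404 0.1555 0.024 ]
knob {'box': [321.6, 89.0, 350.1, 206.8], 'conf': 0.55}
```

View pics/w2.png

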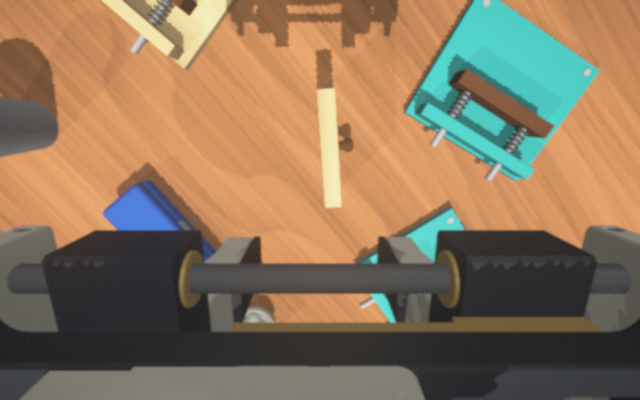

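The panel's top edge runs from (318–333,89) to (325–341,207), with the knob on the right at (345,137). I'll compute the pose from this.

```bash
python3 - <<'E'
from h import *
st=np.load('st2.npy',allow_pickle=True).item()
im=cv2.imread('pics/w2.png')
c=[(317.5,89),(333.5,88.5),(341.5,207),(325.5,208)]
P=np.array([back('wrist',p,.08,st) for p in c]);print(P.round(4))
print([np.linalg.norm(P[i]-P[i-1]).round(4) for i in range(4)])
y=P[0]+P[1]-P[2]-P[3]; y=-y/np.linalg.norm(y)
yaw=np.arctan2(-y[0],y[1]); print('centre',P.mean(0),'yaw',yaw,'tool yaw',yaw+np.pi, 'cur',st['ee_rot'])
E
```

```text
[[0.4369 0.0869 0.08  ]
 [0.4247 0.0964 0.08  ]
 [0.4929 0.1943 0.08  ]
 [0.5066 0.1843 0.08  ]]
[np.float64(0.1198), np.float64(0.0155), np.float64(0.1192), np.float64(0.017)]
centre [0.46528331 0.14047087 0.08      ] yaw -0.6149641679839846 tool yaw 2.5266284856058085 cur [-3.13621557e+00  9.36537276e-04  2.45070503e+00]
```

>>> apply_moves(
  increments=[-0.011, -0.008, -0.02, 0, 0, 0.025, -0.011, -0.008, -0.025, 0, 0, 0.025, -0.011, -0.007, -0.025, 0, 0, 0.025, 0, 0, -0.03, 0, 0, 0, 0, 0, -0.02, 0, 0, 0, 0, 0, 0, 0, 0, 0, 0, 0, 0, 0, 0, 0],
)

```text
t: 4.0
eef_pos: [0.4653, 0.1315, 0.1434]
ee_rot: [3.136, 0.005, 2.518]
force: [0.6, 0.2, 1.2]
width: 0.0615
```

```bash
python3 - <<'E'
from h import *
st=arm.get_state(); print(st['eef_pos'],st['ee_rot'],st['force'])
T=R.from_euler('xyz',[np.pi,0,2.5266]); print((T*R.from_euler('xyz',st['ee_rot']).inv()).as_rotvec())
E
```

```text
[0.46532269 0.13146121 0.14337709] [3.13593437 0.00485366 2.51764726] [0.57802554 0.20415276 1.17918815]
[-0.00178886  0.00723701  0.00893897]
```

>>> apply_moves(
  increments=[0, 0.004, -0.025, 0, 0.004, 0.004, 0, 0.004, -0.025, 0, 0.003, 0.004, 0, 0, -0.025, 0, 0, 0, 0, 0, -0.014, 0, 0, 0, 0, 0, 0, 0, 0, 0, 0, 0, 0, 0, 0, 0],
)

```text
t: 4.5
eef_pos: [0.473, 0.1418, 0.0617]
ee_rot: [3.125, 0.006, 2.524]
force: [0.6, 0.1, 0.4]
width: 0.0613
```

```bash
python3 - <<'E'
from h import *
st=arm.get_state(); print(st['eef_pos'],st['ee_rot'],st['force'])
T=R.from_euler('xyz',[np.pi,0,2.5266]); print((T*R.from_euler('xyz',st['ee_rot']).inv()).as_rotvec())
E
```

```text
[0.47298014 0.14176685 0.06174109] [3.12520237 0.00578855 2.52385472] [0.64495409 0.06084152 0.37346909]
[-0.01002806  0.01419802  0.00269777]
```

>>> apply_moves(
  increments=[-0.005, -0.001, -0.005, -0.008, 0.01, 0, -0.002, 0, -0.003, -0.002, 0.004, 0.002, 0, 0, 0, 0, 0, 0, 0, 0, 0, 0, 0, 0],
)

```text
t: 4.83
eef_pos: [0.4684, 0.1424, 0.0581]
ee_rot: [3.136, 0.002, 2.526]
force: [-0.9, 0.2, -0.0]
width: 0.0614
```

```bash
python3 - <<'E'
from h import *
st=arm.get_state(); print(st['eef_pos'],st['ee_rot'],st['force'])
T=R.from_euler('xyz',[np.pi,0,2.5266]); print((T*R.from_euler('xyz',st['ee_rot']).inv()).as_rotvec())
E
```

```text
[0.46840894 0.14236067 0.0581335 ] [3.13592307e+00 2.27621445e-03 2.52600604e+00] [-0.92867175  0.17704056 -0.01259344]
[-0.003316    0.00513122  0.0005875 ]
```

>>> apply_moves(
  increments=[-0.003, -0.002, -0.005, -0.003, 0.005, 0, 0, 0, 0, 0, 0, 0, 0, 0, 0, 0, 0, 0],
)

```text
t: 5.08
eef_pos: [0.4658, 0.1408, 0.0541]
ee_rot: [3.139, 0.001, 2.526]
force: [-0.7, -0.2, 0.4]
width: 0.0613
```

>>> apply_moves(
  increments=[0, 0, 0, 0, 0, 0, 0, 0, 0, 0, 0, 0, 0, 0, 0, 0, 0, 0, 0, 0, 0, 0, 0, 0, 0, 0, 0, 0, 0, 0, 0, 0, 0, 0, 0, 0, 0, 0, 0, 0, 0, 0, 0, 0, 0, 0, 0, 0],
  hand=1,
  force=45,
)

```text
t: 5.75
eef_pos: [0.4658, 0.1407, 0.0542]
ee_rot: [3.139, 0.001, 2.527]
force: [-0.3, 0.3, -1.0]
width: 0.0178
```

```bash
python3 - <<'E'
from h import *
st=arm.get_state(); print(st['t'],st['eef_pos'],st['ee_rot'],st['force'],st['moment'],st['width'])
T=R.from_euler('xyz',[np.pi,0,2.5266]); print((T*R.from_euler('xyz',st['ee_rot']).inv()).as_rotvec())
E
```

```text
5.75 [0.46576599 0.14071983 0.05417867] [3.13929671e+00 5.44128445e-04 2.52650098e+00] [-0.34548676  0.33190573 -1.01096527] [0.04137439 0.06550593 0.00509685] 0.0177727454044952
[-1.56125028e-03  1.76915847e-03  9.83915241e-05]
```

>>> apply_moves(
  increments=[0, 0, 0.02, 0, 0, 0, 0, 0, 0.03, 0, 0, 0, 0, 0, 0.03, 0, 0, 0, 0, 0, 0.02, 0, 0, 0, -0.001, -0.022, 0, 0, 0, 0.06, -0.001, -0.022, 0, 0, 0, 0.06, -0.001, -0.022, 0, 0, 0, 0.06, -0.001, -0.022, 0, 0, 0, 0.06, -0.001, -0.022, 0, 0, 0, 0.06, -0.001, -0.022, 0, 0, 0, 0.06, -0.001, -0.022, 0, 0, 0, 0.06, -0.001, -0.022, 0, 0, 0, 0.06, -0.001, -0.022, 0, 0, 0, 0.06, -0.001, -0.022, 0, 0, 0, 0.06, -0.001, -0.022, 0, 0, 0, 0.06, 0, -0.01, 0, 0, 0, 0.06, 0, 0, 0, 0, 0, 0, 0, 0, 0, 0, 0, 0],
)

```text
t: 7.25
eef_pos: [0.449, -0.1232, 0.1576]
ee_rot: [3.14, -0.0, -3.001]
force: [0.1, 0.3, -1.1]
width: 0.0179
```

```bash
cat > d.py <<'E'
from h import *
import sys
def rep(jx,yaw=.158,o=(.478,-.130)):
    st=arm.get_state(); x=np.array([np.cos(yaw),np.sin(yaw)]);y=np.array([-x[1],x[0]])
    p=st['eef_pos'];d=p[:2]-o
    T=R.from_euler('xyz',[np.pi,0,np.pi+yaw])
    print('t',st['t'],'pos',p.round(4),'jigxy mm',(1e3*d@x).round(2),(1e3*d@y).round(2),'width',round(st['width'],4))
    print('world delta to jx',(np.array(o)+jx*x-p[:2]).round(4),'dz to .066',round(.066-p[2],4),'rot',(T*R.from_euler('xyz',st['ee_rot']).inv()).as_rotvec().round(4))
    F=st['force'];print('F jig x,y,z',(F[:2]@x).round(2),(F[:2]@y).round(2),F[2].round(2),'M',st['moment'].round(2))
if __name__=='__main__': rep(float(sys.argv[1]))
E
python3 d.py -.03
```

```text
t 7.25 pos [ 0.449  -0.1232  0.1576] jigxy mm -27.57 11.32 width 0.0179
world delta to jx [-0.0006 -0.0116] dz to .066 -0.0916 rot [-0.001  -0.0006  0.0174]
F jig x,y,z 0.12 0.24 -1.12 M [ 0.09  0.14 -0.02]
```

>>> apply_moves(
  increments=[-0.001, -0.006, -0.015, 0, 0, 0.009, -0.001, -0.005, -0.02, 0, 0, 0.008, -0.002, 0, -0.02, 0, 0.002, 0, -0.002, 0, -0.012, 0, 0.002, 0, 0, 0, 0, 0, 0, 0, 0, 0, 0, 0, 0, 0],
)

```text
t: 7.75
eef_pos: [0.4439, -0.1315, 0.0894]
ee_rot: [3.14, -0.001, -2.991]
force: [0.3, -0.3, -0.2]
width: 0.0179
```

```bash
python3 d.py -.03; python3 - <<'E'
from h import *
f=optics.grab_frame('side'); t=optics.grab_frame('top')
a=cv2.resize(f[120:230,260:400],None,fx=4,fy=4,interpolation=3);b=cv2.resize(t[140:250,320:420],None,fx=4,fy=4,interpolation=3)
cv2.imwrite('pics/c3.png',np.hstack([a,b])[:,:800,::-1])
E
```

```text
t 7.75 pos [ 0.4439 -0.1315  0.0894] jigxy mm -33.96 3.89 width 0.0179
world delta to jx [ 0.0045 -0.0032] dz to .066 -0.0234 rot [-0.0015 -0.0014  0.0071]
F jig x,y,z 0.25 -0.37 -0.23 M [-0.04  0.04  0.02]
```

View pics/c3.png

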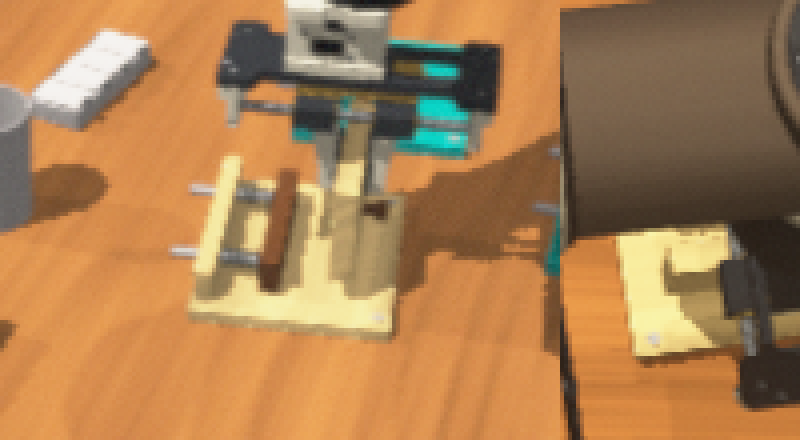

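Side crop: the panel is held upright over the board (crop 350,240), with the knob on the right and the fence on the left. Now I'll lower it.

>>> apply_moves(
  increments=[0.002, -0.003, -0.01, -0.001, -0.001, 0.004, 0.002, -0.002, -0.009, 0, 0, 0.003, 0, 0, 0, 0, 0, 0, 0, 0, 0, 0, 0, 0],
)

```text
t: 8.18
eef_pos: [0.4517, -0.1356, 0.0737]
ee_rot: [-3.141, 0.008, -2.982]
force: [-0.2, 0.6, -0.1]
width: 0.0177
```

```bash
python3 d.py -.03
```

```text
t 8.1833 pos [ 0.4517 -0.1356  0.0737] jigxy mm -26.88 -1.4 width 0.0177
world delta to jx [-0.0033  0.0009] dz to .066 -0.0077 rot [-0.001   0.0076 -0.0016]
F jig x,y,z -0.15 0.62 -0.14 M [ 0.01  0.15 -0.04]
```

>>> apply_moves(
  increments=[0, 0.001, -0.003, 0, 0.006, -0.001, 0, 0, -0.003, 0, 0.002, 0, 0, 0, -0.001, 0, 0, 0, 0, 0, 0, 0, 0, 0, 0, 0, 0, 0, 0, 0],
)

```text
t: 8.6
eef_pos: [0.4526, -0.1343, 0.0675]
ee_rot: [3.141, 0.001, -2.984]
force: [-0.3, 0.7, -1.3]
width: 0.0179
```

```bash
python3 d.py -.02
```

```text
t 8.6 pos [ 0.4526 -0.1343  0.0675] jigxy mm -25.74 -0.21 width 0.0179
world delta to jx [0.0056 0.0011] dz to .066 -0.0015 rot [-0.0012  0.0008 -0.    ]
F jig x,y,z -0.15 0.72 -1.3 M [ 0.01  0.13 -0.01]
```

Lower it gently until it touches.

>>> apply_moves(
  increments=[0, 0, -0.001, 0, 0, 0, 0, 0, 0, 0, 0, 0, 0, 0, 0, 0, 0, 0],
)

```text
t: 8.85
eef_pos: [0.4527, -0.1342, 0.0666]
ee_rot: [3.141, 0.001, -2.984]
force: [0.3, 0.1, -1.4]
width: 0.0179
```

>>> apply_moves(
  increments=[0, 0, -0.001, 0, 0, 0, 0, 0, 0, 0, 0, 0, 0, 0, 0, 0, 0, 0],
)

```text
t: 9.1
eef_pos: [0.453, -0.1343, 0.0664]
ee_rot: [3.141, 0.002, -2.983]
force: [0.6, 0.1, -1.1]
width: 0.018
```

```bash
python3 d.py -.004
```

```text
t 9.1 pos [ 0.453  -0.1343  0.0664] jigxy mm -25.33 -0.36 width 0.018
world delta to jx [0.021  0.0037] dz to .066 -0.0004 rot [-0.0009  0.0021 -0.0005]
F jig x,y,z 0.57 -0.03 -1.14 M [-0.03  0.19 -0.02]
```

>>> apply_moves(
  increments=[0.006, 0.001, 0, 0, 0.001, 0, 0.006, 0.001, 0, 0, 0, 0, 0.005, 0.001, 0, 0, 0, 0, 0, 0, 0, 0, 0, 0, 0, 0, -0.0015, 0, 0, 0, 0, 0, 0, 0, 0, 0],
)

```text
t: 9.6
eef_pos: [0.4726, -0.1311, 0.0665]
ee_rot: [-3.142, 0.001, -2.982]
force: [-0.7, -0.4, -1.3]
width: 0.0178
```

```bash
python3 d.py 0.001
```

```text
t 9.6 pos [ 0.4726 -0.1311  0.0665] jigxy mm -5.55 -0.23 width 0.0178
world delta to jx [0.0064 0.0013] dz to .066 -0.0005 rot [-0.      0.0006 -0.0016]
F jig x,y,z -0.72 -0.32 -1.34 M [ 0.    0.12 -0.02]
```

>>> apply_moves(
  increments=[0, 0, -0.0015, 0, 0, 0.001, 0, 0, 0, 0, 0, 0, 0, 0, 0, 0, 0, 0],
)

```text
t: 9.85
eef_pos: [0.4734, -0.1311, 0.0665]
ee_rot: [-3.141, 0.002, -2.98]
force: [0.1, 0.0, -0.7]
width: 0.0177
```

>>> apply_moves(
  increments=[0, 0, -0.001, 0, 0, 0, 0, 0, 0, 0, 0, 0, 0, 0, 0, 0, 0, 0],
)

```text
t: 10.1
eef_pos: [0.4736, -0.1312, 0.0663]
ee_rot: [-3.14, 0.002, -2.979]
force: [-0.6, 0.1, 2.2]
width: 0.0175
```

```bash
python3 d.py 0.001
```

```text
t 10.1 pos [ 0.4736 -0.1312  0.0663] jigxy mm -4.53 -0.51 width 0.0175
world delta to jx [0.0054 0.0014] dz to .066 -0.0003 rot [ 0.0008  0.0021 -0.0044]
F jig x,y,z -0.58 0.2 2.16 M [0.2  0.44 0.05]
```

On the board, with 3.5 N of downward contact. Now push towards the fence.

>>> apply_moves(
  increments=[0.004, 0.001, 0, 0, 0.001, -0.002, 0.004, 0.001, 0, 0, 0.001, -0.002, 0.003, 0.0005, 0, 0, 0, 0, 0, 0, 0, 0, 0, 0, 0, 0, 0, 0, 0, 0],
)

```text
t: 10.52
eef_pos: [0.4811, -0.1297, 0.0662]
ee_rot: [-3.14, -0.009, -2.983]
force: [-1.8, 1.6, 4.8]
width: 0.0175
```

```bash
python3 d.py 0.0135
```

```text
t 10.5167 pos [ 0.4811 -0.1297  0.0662] jigxy mm 3.15 -0.19 width 0.0175
world delta to jx [0.0102 0.0018] dz to .066 -0.0002 rot [ 0.0026 -0.009  -0.0004]
F jig x,y,z -1.54 1.9 4.81 M [0.69 0.65 0.03]
```

>>> apply_moves(
  increments=[0.003, 0.0005, 0.0005, 0.001, -0.006, 0, 0.003, 0.0005, 0.0005, 0.001, -0.003, 0, 0.002, 0.0005, 0, 0, 0, 0, 0, 0, 0, 0, 0, 0, 0, 0, 0, 0, 0, 0],
)

```text
t: 10.93
eef_pos: [0.4848, -0.1291, 0.0662]
ee_rot: [-3.141, -0.011, -2.983]
force: [-3.3, 0.1, 4.0]
width: 0.0177
```

```bash
python3 d.py 0.0135
```

```text
t 10.9333 pos [ 0.4848 -0.1291  0.0662] jigxy mm 6.9 -0.19 width 0.0177
world delta to jx [0.0065 0.0012] dz to .066 -0.0002 rot [ 0.0021 -0.0105 -0.0008]
F jig x,y,z -3.21 0.59 3.95 M [0.61 1.06 0.15]
```

>>> apply_moves(
  increments=[0, 0, 0, 0, 0, 0, 0, 0, 0, 0, 0, 0, 0, 0, 0, 0, 0, 0],
)

```text
t: 11.18
eef_pos: [0.4849, -0.1291, 0.0662]
ee_rot: [-3.141, -0.012, -2.982]
force: [-2.7, 0.3, 6.2]
width: 0.0177
```

>>> apply_moves(
  increments=[0.004, 0.0006, 0.0003, 0, -0.012, 0],
)

```text
t: 11.27
eef_pos: [0.4869, -0.1288, 0.0662]
ee_rot: [-3.14, -0.004, -2.983]
force: [-10.2, -0.7, 10.9]
width: 0.0177
```

>>> apply_moves(
  increments=[0.004, 0.0006, 0, 0, -0.006, 0],
)

```text
t: 11.35
eef_pos: [0.4875, -0.1287, 0.0661]
ee_rot: [-3.139, -0.005, -2.983]
force: [-18.8, 2.2, 30.1]
width: 0.0181
```

```bash
python3 d.py 0.0135
```

```text
t 11.35 pos [ 0.4875 -0.1287  0.0661] jigxy mm 9.58 -0.25 width 0.0181
world delta to jx [0.0038 0.0009] dz to .066 -0.0001 rot [ 0.0035 -0.0042 -0.001 ]
F jig x,y,z -18.18 5.14 30.05 M [1.22 7.8  0.34]
```

>>> apply_moves(
  increments=[0, 0, 0.001, 0, 0, 0, 0, 0, 0, 0, 0, 0],
)

```text
t: 11.52
eef_pos: [0.4846, -0.1291, 0.0663]
ee_rot: [-3.139, -0.01, -2.983]
force: [-2.1, -0.5, 5.0]
width: 0.0175
```

```bash
python3 d.py 0.0135
```

```text
t 11.5167 pos [ 0.4846 -0.1291  0.0663] jigxy mm 6.64 -0.14 width 0.0175
world delta to jx [0.0068 0.0012] dz to .066 -0.0003 rot [ 0.004  -0.0099 -0.0006]
F jig x,y,z -2.17 -0.19 5.04 M [0.05 0.77 0.18]
```

>>> apply_moves(
  increments=[0, 0, 0.002, 0, 0, 0, 0, 0, 0, 0, 0, 0],
)

```text
t: 11.68
eef_pos: [0.4836, -0.1292, 0.0674]
ee_rot: [-3.14, -0.013, -2.983]
force: [-1.5, 0.4, 0.4]
width: 0.0177
```

>>> apply_moves(
  increments=[0.003, 0.0005, 0.0003, -0.004, -0.01, 0, 0.003, 0.0005, 0, 0, -0.005, 0, 0, 0, 0, 0, 0, 0],
)

```text
t: 11.93
eef_pos: [0.4876, -0.1285, 0.0667]
ee_rot: [-3.133, -0.002, -2.984]
force: [-4.6, -2.0, 3.6]
width: 0.0176
```

```bash
python3 d.py 0.0135
```

```text
t 11.9333 pos [ 0.4876 -0.1285  0.0667] jigxy mm 9.71 -0.03 width 0.0176
world delta to jx [0.0037 0.0006] dz to .066 -0.0007 rot [ 0.009  -0.0009  0.0003]
F jig x,y,z -4.9 -1.23 3.62 M [-0.37  2.01  0.24]
```

>>> apply_moves(
  increments=[0.003, 0.0005, 0.001, 0.006, -0.003, 0, 0.003, 0.0005, 0.0003, 0.003, -0.003, 0, 0, 0, 0, 0, 0, 0],
)

```text
t: 12.18
eef_pos: [0.4893, -0.1284, 0.0662]
ee_rot: [-3.14, -0.003, -2.984]
force: [-4.2, 1.3, 6.5]
width: 0.018
```

```bash
python3 d.py 0.0135
```

```text
t 12.1833 pos [ 0.4893 -0.1284  0.0662] jigxy mm 11.39 -0.15 width 0.018
world delta to jx [0.0021 0.0005] dz to .066 -0.0002 rot [ 0.0017 -0.0032  0.    ]
F jig x,y,z -3.95 1.98 6.48 M [0.92 1.7  0.38]
```

>>> apply_moves(
  increments=[0.003, 0.0005, 0.0018, 0, -0.003, 0, 0.002, 0.0003, 0.0008, 0.001, -0.002, 0, 0.001, 0, 0.0005, 0, 0, 0],
)

```text
t: 12.43
eef_pos: [0.489, -0.1284, 0.0666]
ee_rot: [-3.141, -0.01, -2.984]
force: [-7.3, -0.0, 3.3]
width: 0.0177
```

```bash
python3 d.py 0.0135
```

```text
t 12.4333 pos [ 0.489  -0.1284  0.0666] jigxy mm 11.12 -0.11 width 0.0177
world delta to jx [0.0023 0.0005] dz to .066 -0.0006 rot [ 0.0021 -0.0102  0.0009]
F jig x,y,z -7.17 1.11 3.26 M [0.15 2.71 0.39]
```

>>> apply_moves(
  increments=[0.003, 0.0005, 0.001, 0, -0.008, 0, 0.003, 0.0005, 0.001, 0, -0.004, 0],
)

```text
t: 12.6
eef_pos: [0.4905, -0.128, 0.0667]
ee_rot: [-3.139, -0.007, -2.985]
force: [-7.8, -2.5, 0.2]
width: 0.0177
```

```bash
python3 d.py 0.0135
```

```text
t 12.6 pos [ 0.4905 -0.128   0.0667] jigxy mm 12.63 0.03 width 0.0177
world delta to jx [0.0009 0.0001] dz to .066 -0.0007 rot [ 0.0032 -0.0067  0.0014]
F jig x,y,z -8.14 -1.21 0.15 M [-0.8   3.09  0.44]
```

>>> apply_moves(
  increments=[0.001, 0.0002, 0.0003, 0, -0.001, 0, 0.001, 0.0002, 0.0003, 0, -0.001, 0],
)

```text
t: 12.77
eef_pos: [0.4896, -0.1282, 0.0663]
ee_rot: [-3.139, -0.011, -2.985]
force: [-5.8, -0.4, 5.5]
width: 0.0178
```

```bash
python3 d.py 0.0135
```

```text
t 12.7667 pos [ 0.4896 -0.1282  0.0663] jigxy mm 11.71 -0.02 width 0.0178
world delta to jx [0.0018 0.0003] dz to .066 -0.0003 rot [ 0.0045 -0.0102  0.0014]
F jig x,y,z -5.8 0.55 5.55 M [0.12 2.15 0.34]
```

>>> apply_moves(
  increments=[0.0035, 0.0006, 0.0013, 0.002, -0.008, 0.001, 0.0035, 0.0006, 0.0012, 0.001, -0.006, 0, 0.0035, 0.0006, 0.0012, 0, -0.006, 0],
)

```text
t: 13.02
eef_pos: [0.4918, -0.1277, 0.0666]
ee_rot: [-3.139, -0.006, -2.985]
force: [-8.2, -2.6, 0.2]
width: 0.0176
```

```bash
python3 d.py 0.0135
```

```text
t 13.0167 pos [ 0.4918 -0.1277  0.0666] jigxy mm 13.94 0.08 width 0.0176
world delta to jx [-0.0004 -0.0002] dz to .066 -0.0006 rot [ 0.0037 -0.0059  0.0013]
F jig x,y,z -8.54 -1.32 0.19 M [-0.88  3.54  0.41]
```

>>> apply_moves(
  increments=[0.003, 0.0005, 0.001, 0, -0.005, 0, 0.003, 0.0005, 0.001, 0, -0.005, 0],
)

```text
t: 13.18
eef_pos: [0.492, -0.1277, 0.0665]
ee_rot: [-3.137, -0.007, -2.986]
force: [-8.7, -1.6, 3.3]
width: 0.0179
```

```bash
python3 d.py 0.0135
```

```text
t 13.1833 pos [ 0.492  -0.1277  0.0665] jigxy mm 14.23 0.05 width 0.0179
world delta to jx [-0.0007 -0.0002] dz to .066 -0.0005 rot [ 0.0053 -0.0067  0.0019]
F jig x,y,z -8.85 -0.22 3.34 M [-0.29  3.64  0.49]
```

```bash
python3 - <<'E'
from h import *
f=optics.grab_frame('side')
cv2.imwrite('pics/c4.png',cv2.resize(f[135:215,290:380],None,fx=7,fy=7,interpolation=3)[:,:,::-1])
st=arm.get_state(); print(st['force'],st['eef_pos'])
E
```

```text
[-8.31482195 -0.51148617  2.25670095] [ 0.49208414 -0.12767513  0.06649813]
```

View pics/c4.png

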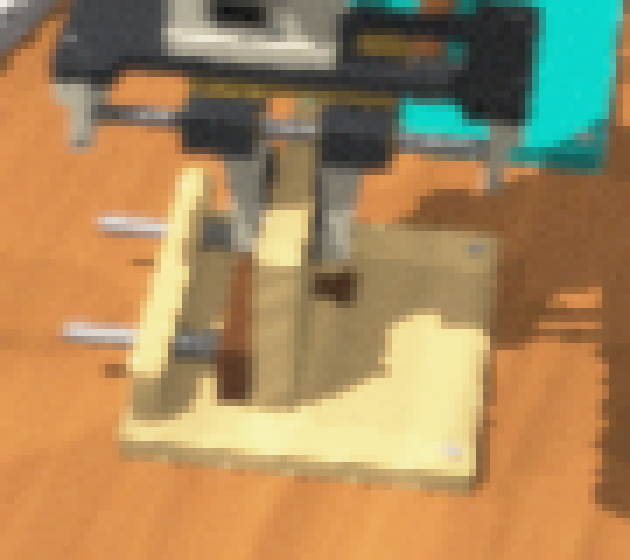

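Crop: the panel stands upright on the board, flush with the dark fence bar (crop x≈255), with the knob away at (335,285). Now hold with a steady bias.

>>> apply_moves(
  increments=[0.003, 0.0005, 0.0011, 0.001, -0.005, 0, 0.003, 0.0005, 0.0011, 0.001, -0.005, 0, 0.003, 0.0005, 0.0011, 0.001, -0.005, 0, 0.003, 0.0005, 0.0011, 0.001, -0.005, 0],
)

```text
t: 13.57
eef_pos: [0.4919, -0.1277, 0.0665]
ee_rot: [-3.139, -0.01, -2.986]
force: [-8.6, -1.9, 1.4]
width: 0.0176
```

```bash
python3 d.py 0.0135
```

```text
t 13.5667 pos [ 0.4919 -0.1277  0.0665] jigxy mm 14.12 0.09 width 0.0176
world delta to jx [-0.0006 -0.0002] dz to .066 -0.0005 rot [ 0.0046 -0.0095  0.0029]
F jig x,y,z -8.8 -0.55 1.36 M [-0.75  3.53  0.44]
```

>>> apply_moves(
  increments=[0.0032, 0.0005, 0.0012, 0.001, -0.007, 0, 0.0032, 0.0005, 0.0012, 0.001, -0.007, 0, 0.0032, 0.0005, 0.0012, 0.001, -0.007, 0, 0.0032, 0.0005, 0.0012, 0.001, -0.007, 0, 0.0032, 0.0005, 0.0012, 0.001, -0.007, 0, 0.0032, 0.0005, 0.0012, 0.001, -0.007, 0],
)

```text
t: 14.07
eef_pos: [0.492, -0.1277, 0.0665]
ee_rot: [-3.139, -0.004, -2.988]
force: [-9.0, -2.0, 0.8]
width: 0.0175
```

```bash
python3 d.py 0.0135
```

```text
t 14.0667 pos [ 0.492  -0.1277  0.0665] jigxy mm 14.19 0.09 width 0.0175
world delta to jx [-0.0007 -0.0002] dz to .066 -0.0005 rot [ 0.0032 -0.0034  0.0046]
F jig x,y,z -9.16 -0.61 0.78 M [-0.7   3.67  0.46]
```

>>> apply_moves(
  increments=[0.0033, 0.0005, 0.0012, 0.001, -0.0065, 0.001, 0.0033, 0.0005, 0.0012, 0.001, -0.0065, 0.001, 0.0033, 0.0005, 0.0012, 0.001, -0.0065, 0.001, 0.0033, 0.0005, 0.0012, 0.001, -0.0065, 0.001, 0.0033, 0.0005, 0.0012, 0.001, -0.0065, 0.001, 0.0033, 0.0005, 0.0012, 0.001, -0.0065, 0.001, 0.0033, 0.0005, 0.0012, 0.001, -0.0065, 0.001, 0.0033, 0.0005, 0.0012, 0.001, -0.0065, 0.001, 0.0033, 0.0005, 0.0012, 0.001, -0.0065, 0.001, 0.0033, 0.0005, 0.0012, 0.001, -0.0065, 0.001, 0.0033, 0.0005, 0.0012, 0.001, -0.0065, 0.001, 0.0033, 0.0005, 0.0012, 0.001, -0.0065, 0.001],
)

```text
t: 15.07
eef_pos: [0.4924, -0.1277, 0.0664]
ee_rot: [-3.141, 0.001, -2.98]
force: [-8.6, -1.8, 1.7]
width: 0.0175
```

```bash
python3 d.py 0.0135
```

```text
t 15.0667 pos [ 0.4924 -0.1277  0.0664] jigxy mm 14.54 -0.0 width 0.0175
world delta to jx [-0.001  -0.0002] dz to .066 -0.0004 rot [ 0.0005  0.0013 -0.0038]
F jig x,y,z -8.79 -0.42 1.71 M [-0.73  3.83  0.36]
```

>>> apply_moves(
  increments=[0.0032, 0.0005, 0.0012, 0, -0.0055, 0, 0.0032, 0.0005, 0.0012, 0, -0.0055, 0, 0.0032, 0.0005, 0.0012, 0, -0.0055, 0, 0.0032, 0.0005, 0.0012, 0, -0.0055, 0, 0.0032, 0.0005, 0.0012, 0, -0.0055, 0, 0.0032, 0.0005, 0.0012, 0, -0.0055, 0, 0.0032, 0.0005, 0.0012, 0, -0.0055, 0, 0.0032, 0.0005, 0.0012, 0, -0.0055, 0, 0.0032, 0.0005, 0.0012, 0, -0.0055, 0, 0.0032, 0.0005, 0.0012, 0, -0.0055, 0],
)

```text
t: 15.9
eef_pos: [0.4922, -0.1276, 0.0666]
ee_rot: [-3.134, -0.005, -2.984]
force: [-8.6, -1.3, 0.7]
width: 0.0178
```

```bash
python3 d.py 0.0135
```

```text
t 15.9 pos [ 0.4922 -0.1276  0.0666] jigxy mm 14.39 0.15 width 0.0178
world delta to jx [-0.0009 -0.0003] dz to .066 -0.0006 rot [ 0.0081 -0.0037  0.0009]
F jig x,y,z -8.67 0.06 0.72 M [-0.47  3.69  0.45]
```

>>> apply_moves(
  increments=[0.0032, 0.0005, 0.0012, 0, -0.0055, 0, 0.0032, 0.0005, 0.0012, 0, -0.0055, 0, 0.0032, 0.0005, 0.0012, 0, -0.0055, 0, 0.0032, 0.0005, 0.0012, 0, -0.0055, 0, 0.0032, 0.0005, 0.0012, 0, -0.0055, 0, 0.0032, 0.0005, 0.0012, 0, -0.0055, 0, 0.0032, 0.0005, 0.0012, 0, -0.0055, 0, 0.0032, 0.0005, 0.0012, 0, -0.0055, 0, 0.0032, 0.0005, 0.0012, 0, -0.0055, 0, 0.0032, 0.0005, 0.0012, 0, -0.0055, 0],
)

```text
t: 16.73
eef_pos: [0.4923, -0.1273, 0.067]
ee_rot: [-3.127, -0.011, -2.989]
force: [-9.1, -1.1, 2.4]
width: 0.0177
```

```bash
python3 d.py 0.0135;python3 - <<'E'
from h import *
f=optics.grab_frame('side')
cv2.imwrite('pics/c5.png',cv2.resize(f[110:230,250:400],None,fx=5,fy=5,interpolation=3)[:,:,::-1])
E
python3 d.py .0135
```

```text
t 16.7333 pos [ 0.4923 -0.1273  0.067 ] jigxy mm 14.53 0.38 width 0.0177
world delta to jx [-0.001  -0.0005] dz to .066 -0.001 rot [ 0.0159 -0.0082  0.0049]
F jig x,y,z -9.15 0.35 2.4 M [-0.42  3.72  0.46]
t 16.7833 pos [ 0.4923 -0.1273  0.067 ] jigxy mm 14.56 0.43 width 0.0178
world delta to jx [-0.001  -0.0006] dz to .066 -0.001 rot [ 0.0159 -0.0082  0.0049]
F jig x,y,z -8.49 -0.31 1.46 M [-0.42  3.75  0.46]
```

View pics/c5.png

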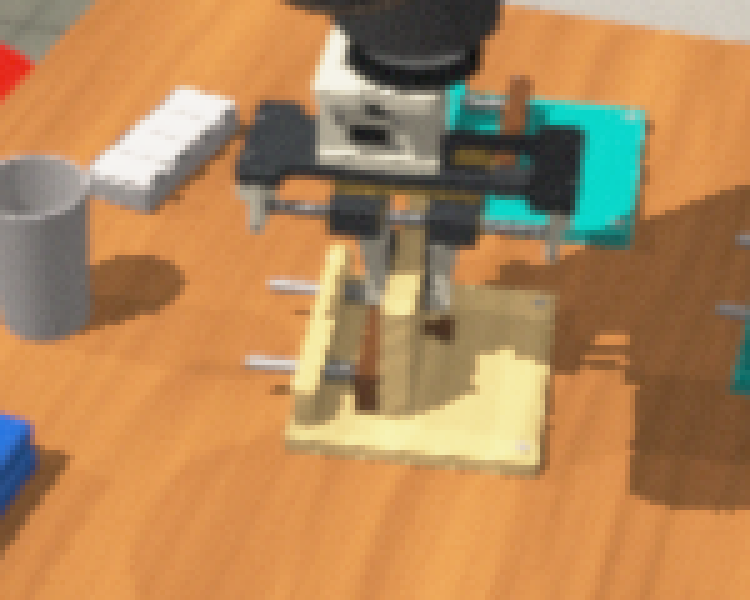

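A 0.9° roll crept in. I'll correct it while keeping the push on, then hold again.

>>> apply_moves(
  increments=[0.0033, 0.0004, 0.001, 0.004, -0.007, 0.001, 0.0033, 0.0004, 0.001, 0.004, -0.007, 0.001, 0.0033, 0.0004, 0.001, 0.004, -0.007, 0.001, 0.0033, 0.0004, 0.001, 0.004, -0.007, 0.001, 0.0033, 0.0004, 0.001, 0.003, -0.007, 0.001],
)

```text
t: 17.2
eef_pos: [0.4923, -0.1278, 0.0662]
ee_rot: [3.142, -0.004, -2.984]
force: [-9.8, -1.9, 3.3]
width: 0.0176
```

```bash
python3 d.py 0.0135
```

```text
t 17.2 pos [ 0.4923 -0.1278  0.0662] jigxy mm 14.51 -0.06 width 0.0176
world delta to jx [-0.001  -0.0001] dz to .066 -0.0002 rot [ 0.0006 -0.004   0.0007]
F jig x,y,z -10.0 -0.37 3.29 M [-0.59  4.01  0.53]
```

>>> apply_moves(
  increments=[0.0032, 0.0005, 0.0011, 0.001, -0.0062, 0.0005, 0.0032, 0.0005, 0.0011, 0.001, -0.0062, 0.0005, 0.0032, 0.0005, 0.0011, 0.001, -0.0062, 0.0005, 0.0032, 0.0005, 0.0011, 0.001, -0.0062, 0.0005, 0.0032, 0.0005, 0.0011, 0.001, -0.0062, 0.0005, 0.0032, 0.0005, 0.0011, 0.001, -0.0062, 0.0005, 0.0032, 0.0005, 0.0011, 0.001, -0.0062, 0.0005, 0.0032, 0.0005, 0.0011, 0.001, -0.0062, 0.0005, 0.0032, 0.0005, 0.0011, 0.001, -0.0062, 0.0005, 0.0032, 0.0005, 0.0011, 0.001, -0.0062, 0.0005, 0.0032, 0.0005, 0.0011, 0.001, -0.0062, 0.0005, 0.0032, 0.0005, 0.0011, 0.001, -0.0062, 0.0005],
)

```text
t: 18.2
eef_pos: [0.4922, -0.1278, 0.0662]
ee_rot: [3.139, -0.001, -2.982]
force: [-9.2, -1.6, 2.7]
width: 0.0177
```

```bash
python3 d.py 0.0135
```

```text
t 18.2 pos [ 0.4922 -0.1278  0.0662] jigxy mm 14.37 -0.07 width 0.0177
world delta to jx [-0.0009 -0.0001] dz to .066 -0.0002 rot [-0.0023 -0.0013 -0.0018]
F jig x,y,z -9.32 -0.13 2.68 M [-0.76  3.78  0.4 ]
```

>>> apply_moves(
  increments=[0.0032, 0.0005, 0.0011, 0.001, -0.0062, 0.0005, 0.0032, 0.0005, 0.0011, 0.001, -0.0062, 0.0005, 0.0032, 0.0005, 0.0011, 0.001, -0.0062, 0.0005, 0.0032, 0.0005, 0.0011, 0.001, -0.0062, 0.0005, 0.0032, 0.0005, 0.0011, 0.001, -0.0062, 0.0005, 0.0032, 0.0005, 0.0011, 0.001, -0.0062, 0.0005, 0.0032, 0.0005, 0.0011, 0.001, -0.0062, 0.0005, 0.0032, 0.0005, 0.0011, 0.001, -0.0062, 0.0005, 0.0032, 0.0005, 0.0011, 0.001, -0.0062, 0.0005, 0.0032, 0.0005, 0.0011, 0.001, -0.0062, 0.0005, 0.0032, 0.0005, 0.0011, 0.001, -0.0062, 0.0005, 0.0032, 0.0005, 0.0011, 0.001, -0.0062, 0.0005],
)

```text
t: 19.2
eef_pos: [0.4921, -0.1278, 0.0662]
ee_rot: [3.137, 0.001, -2.979]
force: [-10.0, -1.6, 1.9]
width: 0.0176
```

```bash
python3 d.py 0.0135
```

```text
t 19.2 pos [ 0.4921 -0.1278  0.0662] jigxy mm 14.24 -0.07 width 0.0176
world delta to jx [-0.0007 -0.    ] dz to .066 -0.0002 rot [-0.0044  0.0008 -0.0042]
F jig x,y,z -10.11 0.02 1.86 M [-0.94  3.78  0.31]
```

>>> apply_moves(
  increments=[0.0032, 0.0005, 0.0011, 0, -0.006, -0.0005, 0.0032, 0.0005, 0.0011, 0, -0.006, -0.0005, 0.0032, 0.0005, 0.0011, 0, -0.006, -0.0005, 0.0032, 0.0005, 0.0011, 0, -0.006, -0.0005],
)

```text
t: 19.53
eef_pos: [0.4921, -0.1278, 0.0662]
ee_rot: [3.141, 0.001, -2.983]
force: [-10.3, -2.0, 2.2]
width: 0.0177
```

```bash
python3 d.py 0.0135; python3 -c "
from station import arm
print(arm.job_done())"; python3 d.py .0135
```

```text
t 19.5333 pos [ 0.4921 -0.1278  0.0662] jigxy mm 14.24 -0.09 width 0.0177
world delta to jx [-0.0007 -0.    ] dz to .066 -0.0002 rot [-0.001   0.0007 -0.0011]
F jig x,y,z -10.46 -0.32 2.23 M [-0.64  3.89  0.52]
the job is handed in; nothing more can be done
None
the job is handed in; nothing more can be done
```

The drawer front is standing on the wooden jig, knob side away from the fence, and I handed in the job at t = 19.5 s with the gripper still pressing it there.

- **Push:** The wrist sensor read 8.5–10.5 N along the jig from about t = 13 s to the end, and 9.3–10.5 N at the checks over the last 2.3 s. The fence is about 13 mm back of its 28 mm travel. The sensor and that travel (about 10.5 N of spring force) agree to within board friction.
- **Position:** At the last reading the gripper was within 0.1 mm of the fence centre and within 0.1° of square to the jig. The panel's own centring is good to about 1–2 mm, from the camera measurements. The last picture was at 16.8 s, before the final roll correction. In it the panel looked upright and against the fence, and the nearby bystanders looked undisturbed.
- **What went wrong on the way:**
  - At t = 11.35 s the panel briefly jammed down on the board, with a reading of about 30 N down and 18 N along the fence. I lifted it off straight away.
  - A 0.9° roll crept in by t = 16.7 s. I corrected it under load and then held for another 2.3 s.
- **Not checked:** I took no picture after the final correction, and the state could no longer be read once the job was handed in.

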